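# Hold a freshly glued tile under the lever press

## Task

The tile on the bed of the little lever press has just been glued to its board and must be kept squeezed while the glue grabs, but an aluminium straightedge was left lying across it. Take the straightedge off and lay it flat on the bench at least a hand's breadth clear of the press (lay it down, do not drop it), then push the red press handle down until the sprung foot bears on the tile with its pointer in the green band, never into the red, and finish while still holding it there: the press springs open if let go. Do not shift the tile, and leave the red can, the crusted jar and the glue bottle alone.

Things in the scene. Friction and masses are not known exactly. Their poses are not given: they have to be found in the camera images.
- press: Dark teal spring-return lever press, fixed, at a new place and yaw each time. Origin: underside of the base on the plunger's vertical axis; +x to its back, -x to its front (red handle), z up. Base x -70 to 100, y -65 to 65 mm, flat bed at z 30. Column 46 mm wide at x 50 to 90, up to z 248; over the bed a guide arm 42 mm wide, z 151 to 186, from the column to x -22.
- press_lever (a joint): Angle of the hand lever, rad: 0 = raised at rest (sprung up, 0.35 above level), grows as the handle goes down, stop at 0.74. Level hinge pin along the press's y at its x 70, z 226 mm. The lever, 28 mm wide, lies above the plunger in the press's y = 0 plane and drives the plunger down. The foot meets the tile at about 0.493; green band about 0.575 to 0.63 (73 mm of plunger per rad).
- press_grip (a point): Middle of the red round handle grip (diameter 26, 84 mm long along the lever), 200 mm from the hinge; at rest 118 mm in front of the plunger axis and 295 mm above the bench. It goes down on an arc: 97 mm until the foot meets the tile, 113 to 124 mm for the green band. Free swing takes 1.5 to 3.5 N, the green band 6.5 to 9.5 N (0.2 N more per mm).
- press_plunger: Vertical plunger of the press with its sprung foot; it only goes up and down. Its origin is that of the press when raised. On the front of its sleeve is a small white scale with a green band and above it a red one; the foot carries an orange pointer.
- press_foot (a joint): How far the sprung foot is pushed back into the plunger sleeve, m: 0 = free, 0.006 to 0.010 = pointer in the green band (about 11 to 18 N on the tile), 0.0125 and more = red, stop at 0.015. The spring is 1.6 N per mm.
- press_pad (a point): Centre of the underside of the foot's round rubber pad (diameter 38 mm); 84 mm above the bench when the lever is raised, that is 36 mm above the tile.
- tile_panel: White glazed tile with blue lines on a plywood board, 90 x 120 mm (its x, y), 18 mm thick together, loose on the press bed under the foot; origin at the centre of its underside.
- straightedge: Bare aluminium channel bar, 13 mm wide (its x), 165 mm long (its y), 14 mm high; origin at the centre of its underside. It lies across the tile under the foot, underside 48 mm above the bench; its -y end sticks out 45 to 70 mm past the board on the press's right-hand (-y) side. The bench to the right of the press is free.
- red_can: Red can, diameter 85, 110 mm high; bystander; origin under its centre.
- crusted_jar: Plaster-crusted lidded jar, diameter 108, 112 mm high; bystander; origin under its centre.
- glue: Small white glue bottle lying down, 27 x 97 x 27 mm; bystander; origin under its middle.
Not all that is in view belongs to the job. Of the things shaped like the straightedge, the aluminium one is meant.

How it is judged:
On the way, in this order (a step that is already met when the one before it is completed fails the run):
1. the straightedge is laid on the bench clear of the press, still in the fingers as it comes down (height (world z) of straightedge below 0.015 m and horizontal distance between straightedge and press above 0.16 m and contact force between the fingers and straightedge above 0.3 N), for 0.05 s.
2. the handle is pushed down until the pointer stands in the green band with the foot on the tile (value of joint press_foot between 0.006 and 0.01 m and contact force between press_plunger and tile_panel above 6 N), for 0.3 s.
At the end, for the whole second after the job is handed in: The robot is holding the handle down: sprung foot pushed in 6 to 10 mm (pointer in the green band) with at least 6 N on the tile, the tile within 20 mm of where it lay; the straightedge lies flat and at rest on the bench, its middle more than 160 mm from the plunger axis and not touching the press (all of step 2 and contact force between any of the fingers, the arm and press above 1 N and height (world z) of straightedge below 0.006 m and angle between straightedge's own z axis and vertical below 0.1 rad and horizontal distance between straightedge and press above 0.16 m and linear speed of straightedge below 0.02 m/s and contact force between straightedge and press below 0.1 N and distance of tile_panel from where it was at the start of the episode below 0.02 m); the arm keeps its last pose, push and grip.
It fails at once if the pointer goes into the red (foot pushed in more than 12.5 mm) (value of joint press_foot above 0.0125 m).
It fails at once if the tile is shifted by more than 20 mm (distance of tile_panel from where it was at the start of the episode above 0.02 m).
It fails at once if the red can, the crusted jar or the glue bottle is moved or knocked over (distance of any of red_can, crusted_jar, glue from where it was at the start of the episode above 0.03 m or angle between any of red_can, crusted_jar's own z axis and vertical above 0.4 rad).
It also fails if it takes over 54 s, if anything falls off the work surface, if the arm or the gripper's body presses on something with over 40 N, if the wrist force passes 120 N, or if a joint passes its speed limit or range.

## Robot

A 6-joint arm with a two-finger parallel gripper is mounted at the origin on the work surface; the furniture and walls round the work are solid. World frame = base frame: x ahead of the robot, y to its left, z up, the work surface at z = 0. Lengths are in m, angles in rad, forces in N, time in s.
With the tool pointing down it reaches from about 0.3 to 0.85 m from the base axis. Payload 5.4 kg.
Tool frame: the origin (TCP) lies midway between the tips of the shut fingers; the grasp point (between the pads) lies behind it (arm.grasp_offset is the z of the grasp point in the tool frame, in m); z points along the fingers, y is the line along which they close (so a half turn about z gives the same grasp; the last joint's range is limited). The gripper opens to 85 mm and grips with 20 to 120 N. Pads are 22 mm wide; open, the fingers measure 114 mm over their backs; the gripper's body (76 mm by 85 mm) begins 54 mm behind the grasp point. The pads swing forward as they close: fully open they stand 13 mm farther back than shut.
Start: joints at [1.096, 0.158, 1.597, -0, 1.386, -0.21], TCP at [0.15, 0.555, 0.231] pointing down, gripper open.
Joint ranges: [-2.91, 2.91], [-0.94, 2.29], [0.18, 2.7], [-1.29, 4.43], [0.17, 2.64], [-3, 3]. Speed limits (rad/s): [2.57, 2.57, 3.14, 3.14, 3.14, 3.14].

## Interface

Orientations are given as a unit quaternion [x, y, z, w].
In Python, from cell import arm, optics gives the robot as it stands.
- The arm moves only by the tool carry_out, never from a script. Its argument "plan" is a list of rows, each a list of 7 numbers: the shift along the tool's x, y, z scaled (see below), then the turn, a rotation vector about the tool's x, y, z scaled (see below), then the closure, from 0 (fully open) to 1 (shut). A call has 1 to 5 rows; each row is the pose to reach, as a shift and turn from the pose commanded when the call began, along the tool's axes at that moment; what a row does not reach only later rows make up. The controller multiplies each number of a shift by 100 mm and each number of a turn by 60 degrees. A row lasts 1/12 s, in which the tool goes at most 41.7 mm and 7.16 degrees, less where a joint would pass 70% of its speed; a pose out of reach is approached as far as the arm can. A call with a number of a shift or a turn outside -1 to 1 is refused whole. A call with a gripper value outside its range is refused whole. The fingers move at their own pace and stop on an object; "grip_force" is the grip in N (left out, the last holds). Time passes only in rows, so rows that repeat a pose let the fingers close. It gives the time, the measured TCP pose, the force, the opening and the grip force at its end, in the units of the state.
- arm.read_state(): the state, without advancing time (a new reading comes with each control period).
- optics.read_camera(name): name is "scene" or "top" or "wrist"; returns a dict with "pixels" (400x640x3 uint8, red, green, blue), "z_map" (400x640 float32, m along the optical axis (not along the pixel's ray), 0 where there is no reading), "fx", "fy", "cx", "cy" (pixels), "rvec" (rotation vector, rad) and "tvec" (3), from world to camera coordinates, as OpenCV has them. Camera axes: x right, y down, z forward; pixel columns grow to the right and rows downward; lengths in m; the calibration is good to about 2 mm. The wrist camera is an equidistant fisheye: a pixel r from the principal point sees the ray r / f radians off the axis. A picture is of the moment at which its call begins.
- arm.sign_off(): hands the job in; it is judged then, once.
The state is a dict: "clock": time; "qpos": joint angles; "qvel": joint speeds; "tau": joint torques, N m; "ee_pos": TCP position; "ee_rot": TCP orientation; "ft_force": force on the tool from outside, world axes, zero at the start; "torque": the same for the moment, N m; "gripper_width": finger opening in m; "gripper_force": force on a finger pad.
Only numpy, scipy, OpenCV 4.12 (cv2) and the standard library are available. Lean on these libraries where they do the work, as an engineer would, in place of code of your own. Each camera call takes 0.05 s, during which the arm holds its last target. There are 200 camera calls.

## Working session

There is one attempt and no reset: what is moved stays moved. The work goes in short steps, Python scripts to look and compute and a tool call to move; the robot and the scene stay as the last step left them, time stands still between calls to the robot, and variables do not carry over. Pictures are saved under pics/ and viewed, at most 10 in all, crops included, and the job is handed in when it is done.

Besides the shell and the picture viewer there is one more tool, called after "Emit:" as name(argument=value, ...), one argument or row to a line, values as JSON. carry_out: Moves the arm, as the interface text tells. Shifts and turns lie within -1 to 1; 1 stands for 100 mm of shift or 60 degrees of turn. Its arguments: {"type":"object","properties":{"plan":{"type":"array","items":{"type":"array","items":{"type":"number"}}},"grip_force":{"type":"number"}},"required":["plan"]}

```bash
ls; mkdir -p pics; cat > h.py <<'E'
import numpy as np, cv2
from cell import arm, optics
def grab(n):
    d=optics.read_camera(n); R=cv2.Rodrigues(np.array(d['rvec'],float))[0]; t=np.array(d['tvec'],float).ravel()
    d['R'],d['t'],d['C']=R,t,-R.T@t; return d
def ray(d,u,v):
    r=d['R'].T@np.array([(u-d['cx'])/d['fx'],(v-d['cy'])/d['fy'],1.]); return r
def onplane(d,u,v,z):
    r=ray(d,u,v); return d['C']+r*(z-d['C'][2])/r[2]
def cloud(d):
    v,u=np.mgrid[:400,:640]; z=d['z_map']; c=np.stack([(u-d['cx'])/d['fx']*z,(v-d['cy'])/d['fy']*z,z],-1)
    p=(c-d['t'])@d['R']; p[z<=0]=np.nan; return p
def save(d,f): cv2.imwrite(f,cv2.cvtColor(d['pixels'],cv2.COLOR_RGB2BGR))
E
python3 - <<'E'
from h import *
import pickle
for n in ('scene','top'):
    d=grab(n); save(d,f'pics/{n}0.png'); pickle.dump(d,open(n+'.pkl','wb')); print(n,d['C'],d['fx'],d['R'][2])
a=cv2.imread('pics/scene0.png');b=cv2.imread('pics/top0.png')
print(arm.read_state(),arm.grasp_offset)
E
```

```text
pics
scene [ 0.1421444  -0.7500574   0.65798045] 364.91064308837025 [ 0.39633543  0.78455433 -0.47685713]
top [0.37255196 0.07825392 1.28128658] 385.5240904654956 [ 0.1254624  -0.05601437 -0.99051581]
{'clock': 0.1, 'qpos': array([ 1.09588277e+00,  1.59000730e-01,  1.59811723e+00, -2.69120262e-05,
        1.38620885e+00, -2.10106657e-01]), 'qvel': array([-6.09167724e-04, -4.20107519e-04,  2.23213696e-05,  1.81423042e-03,
        5.65288254e-04, -5.26431954e-04]), 'tau': array([-5.10373866e-04, -3.96991181e+01, -3.32338750e+01, -2.46647869e-04,
        4.22211524e-03, -2.39686040e-05]), 'ee_pos': array([0.15026568, 0.55444859, 0.23040163]), 'ee_rot': array([ 1.32014426e-01,  9.91247416e-01, -8.21151512e-04, -2.78751886e-04]), 'ft_force': array([ 0.1575777 ,  0.32713249, -0.36762396]), 'torque': array([ 0.0301726 ,  0.02774659, -0.04005501]), 'gripper_force': 0.0, 'gripper_width': 0.08585137193105392} -0.0187
```

View pics/scene0.png

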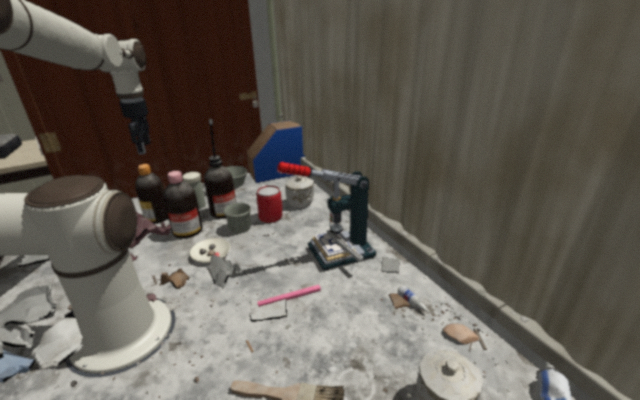

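View pics/top0.png

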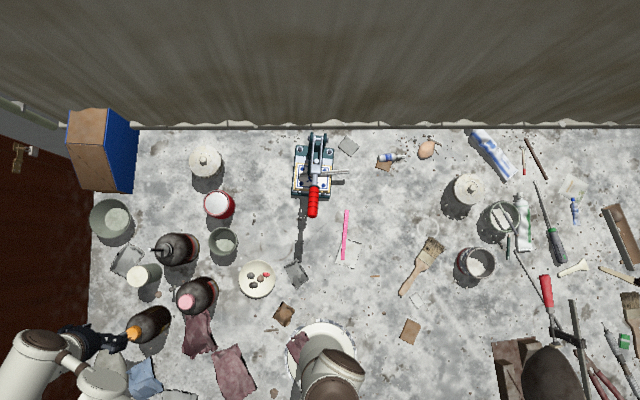

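Top view: press at about (315,165) and its red handle at (313,200). The straightedge's free end is near (345,173) and the glue bottle near (392,157). The red can is at (219,205) and the jar at (205,163). Next I enlarge the press area and measure.

```bash
python3 - <<'E'
from h import *
import pickle
S=pickle.load(open('scene.pkl','rb'));T=pickle.load(open('top.pkl','rb'))
a=cv2.cvtColor(T['pixels'],4)[125:225,275:375]; b=cv2.cvtColor(S['pixels'],4)[150:280,270:400]
cv2.imwrite('pics/crop.png',np.hstack([cv2.resize(a,(400,400),interpolation=2),cv2.resize(b,(400,400),interpolation=2)]))
for n,d in (('T',T),('S',S)):
    P=cloud(d);h=cv2.cvtColor(d['pixels'],cv2.COLOR_RGB2HSV)
    red=((h[...,0]<6)|(h[...,0]>174))&(h[...,1]>180)&(h[...,2]>100)&(P[...,2]>.24)
    q=P[red]; print(n,'red',len(q),q.mean(0),q.min(0),q.max(0))
    c,s,vt=np.linalg.svd(q-q.mean(0),full_matrices=False);print(vt[0],s)
P=cloud(T)
for u,v in [(340,170),(345,172),(349,171),(330,172),(310,165),(318,140),(345,200),(348,143),(390,157),(370,190)]: print(u,v,P[v,u])
E
```

```text
T red 269 [0.4681101  0.03012734 0.30342656] [0.42888113 0.0151638  0.2819909 ] [0.50839273 0.04523435 0.31852272]
[-0.93699239  0.10888358  0.33194823] [0.38828519 0.11113814 0.04568273]
S red 203 [0.46392074 0.02037051 0.30170912] [0.42705174 0.01165518 0.28007673] [0.50489001 0.03340572 0.3182592 ]
[ 0.92922164 -0.11463897 -0.35129054] [0.33330232 0.07408012 0.02752128]
340 170 [ 0.59054032 -0.07201776  0.06019724]
345 172 [ 0.58298887 -0.08741142  0.06499041]
349 171 [ 0.58680166 -0.10103826  0.06108308]
330 172 [ 0.5845602  -0.03956369  0.05890655]
310 165 [0.58358715 0.03018765 0.18629068]
318 140 [0.64729865 0.00807517 0.22535445]
345 200 [ 0.4991317  -0.09370948 -0.00220496]
348 143 [ 6.94704026e-01 -1.09553693e-01  3.39496233e-04]
390 157 [ 0.63980833 -0.24701515  0.02311063]
370 190 [ 0.53113217 -0.17862546  0.00399739]
```

View pics/crop.png

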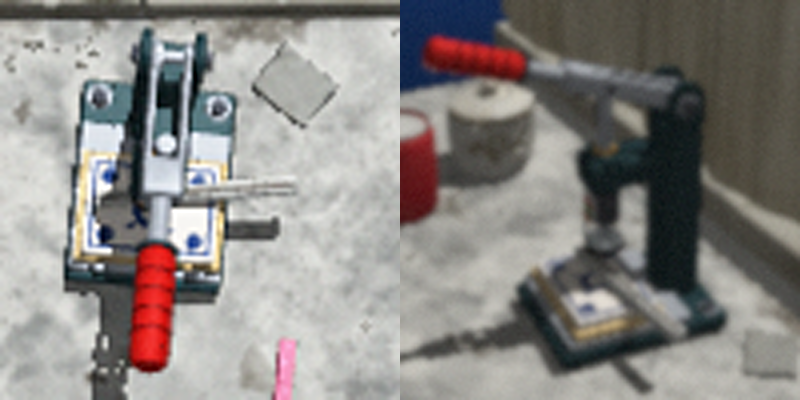

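The crop shows the straightedge's bright free end reaching crop (297,185), which is top pixel (349,171). Its shadow is below it, and the scene view shows it crossing the tile under the pad. Next come the press frame, bar and board.

```bash
python3 - <<'E'
from h import *
import pickle
S=pickle.load(open('scene.pkl','rb'));T=pickle.load(open('top.pkl','rb'))
yaw=-0.117; O=np.array([.583,.012]); X=np.array([np.cos(yaw),np.sin(yaw)]); Y=np.array([-X[1],X[0]])
for n,d in (('T',T),('S',S)):
    P=cloud(d); x=(P[...,:2]-O)@X; y=(P[...,:2]-O)@Y; z=P[...,2]
    def st(name,m):
        q=np.c_[x[m],y[m],z[m]]; print(n,name,len(q),'press',np.nanpercentile(q,[3,50,97],axis=0).round(4).tolist())
        return P[m]
    b=st('bar',(y<-.068)&(y>-.15)&(abs(x)<.06)&(z>.035)&(z<.09))
    c=b[:,:2].mean(0); vt=np.linalg.svd(b[:,:2]-c)[2][0]; print('bar ctr',b.mean(0),'dir',vt,'tip',sorted((b[:,:2]-c)@vt)[:3],sorted((b[:,:2]-c)@vt)[-3:])
    st('col',(z>.2)&(x>.04)&(x<.12)&(abs(y)<.04))
    st('base',(z>.02)&(z<.036)&(abs(x)<.13)&(abs(y)<.09))
    st('board',(z>.04)&(z<.053)&(abs(x)<.08)&(abs(y)<.07))
    g=st('grip',(z>.27)&(z<.33)&(x<-.07)&(x>-.18)&(abs(y)<.04))
    print('free lane max z', np.nanmax(z[(y<-.13)&(y>-.33)&(x>-.12)&(x<.02)]) if n=='T' else '')
# bar edges: brightness profile across, in top, rays onto z=.062
g=cv2.cvtColor(T['pixels'],7)
print(g[164:182,320:354:2])
E
```

```text
T bar 63 press [[0.0069, -0.1116, 0.0485], [0.0139, -0.0925, 0.0596], [0.0227, -0.0703, 0.0644]]
bar ctr [ 0.58682225 -0.08106938  0.05920191] dir [ 0.06610014 -0.99781299] tip [np.float64(-0.02269174197323364), np.float64(-0.022254806360299206), np.float64(-0.022095863945762417)] [np.float64(0.019923845715414744), np.float64(0.020209567880971575), np.float64(0.02054541253230479)]
T col 186 press [[0.044, -0.0202, 0.2114], [0.0634, 0.0067, 0.2374], [0.0798, 0.0298, 0.2476]]
T base 481 press [[-0.0665, -0.0565, 0.0204], [0.0461, 0.0304, 0.0272], [0.0914, 0.0664, 0.0351]]
T board 503 press [[-0.0508, -0.0495, 0.0408], [-0.021, 0.0203, 0.0466], [0.0268, 0.0571, 0.0514]]
T grip 330 press [[-0.1555, -0.0086, 0.2854], [-0.1155, 0.0041, 0.3028], [-0.0743, 0.0159, 0.3166]]
free lane max z 0.009135538938070219
S bar 97 press [[0.0025, -0.1131, 0.0499], [0.0093, -0.0962, 0.0608], [0.0207, -0.0698, 0.0641]]
bar ctr [ 0.58188263 -0.08308132  0.05900389] dir [ 0.11073402 -0.99385008] tip [np.float64(-0.02610155663332372), np.float64(-0.02591995523355284), np.float64(-0.025705404715445263)] [np.fl
[... 1084 characters left out ...]
156 160 136 157 155 136 162 151 180 195 198 196 168 201 200]
 [114 142 142 178 199 203 201 168 166 139 135 139 136 133 145 193 196]
 [112 147 141 142 142 127 151 131 159 172 184 194 197 187 195 179 187]
 [ 94 112 111 106  75  81 145 171 165 215 203 206 211 198 199 175 193]
 [ 97 100 101  94  90  84 195 191 179 198 212 200 195 192 192 183 201]
 [247 245 244 241 214  68 224 198 189 168 212 202 201 186 182 194 202]
 [251 249 249 247 236 173 225 198 194 196 202 213 215 193 167 200 213]
 [246 247 247 244 226 210 227 201 193 215 207 203 154 210 193 212 222]
 [246 246 246 243 247 219 136 122 114 126 123 122 109 209 207 200 206]
 [245 246 247 242 252 234  81  78  68  69  74  74 104 197 200 189 193]]
```

Emit:
carry_out(
  plan=[
    [0,0,-0.2,0,0,0.12,0],
    [0,0,-0.5,0,0,0.24,0],
    [0,0,-1,0,0,0.36,0],
    [0,0,-1,0,0,0.47,0],
    [0,0,-1,0,0,0.58,0],
  ],
  grip_force=60,
)

```text
clock: 0.52
ee_pos: [0.1512, 0.5564, 0.336]
ee_rot: [0.425, 0.905, 0.004, 0.0]
ft_force: [-0.3, 0.6, -0.7]
gripper_width: 0.0856
gripper_force: 0.0
```

Emit:
carry_out(
  plan=[
    [0,0,-0.2,0,0,0.12,0],
    [0,0,-0.5,0,0,0.24,0],
    [0,0,-0.9,0,0,0.36,0],
    [0,0,-0.9,0,0,0.47,0],
    [0,0,-0.9,0,0,0.58,0],
  ],
)

```text
clock: 0.93
ee_pos: [0.1509, 0.5557, 0.4245]
ee_rot: [0.676, 0.737, 0.003, -0.001]
ft_force: [-0.0, 0.7, -0.9]
gripper_width: 0.0854
gripper_force: 0.0
```

Emit:
carry_out(
  plan=[
    [-0.3,0.16,0,0,0,0,0],
    [-0.65,0.35,0,0,0,0,0],
    [-0.97,0.53,0,0,0,0,0],
  ],
)

```text
clock: 1.18
ee_pos: [0.2123, 0.4619, 0.4205]
ee_rot: [0.673, 0.739, -0.001, 0.0]
ft_force: [1.3, -0.1, 0.8]
gripper_width: 0.0853
gripper_force: 0.0
```

Emit:
carry_out(
  plan=[
    [-0.3,0.16,0,0,0,0,0],
    [-0.65,0.35,0,0,0,0,0],
    [-0.97,0.53,0,0,0,0,0],
  ],
)

```text
clock: 1.43
ee_pos: [0.2742, 0.3697, 0.4209]
ee_rot: [0.674, 0.739, -0.0, 0.0]
ft_force: [0.8, 0.3, 0.4]
gripper_width: 0.0853
gripper_force: 0.0
```

Emit:
carry_out(
  plan=[
    [-0.3,0.16,0,0,0,0,0],
    [-0.65,0.35,0,0,0,0,0],
    [-0.97,0.53,0,0,0,0,0],
  ],
)

```text
clock: 1.68
ee_pos: [0.3358, 0.2778, 0.4209]
ee_rot: [0.674, 0.739, -0.0, 0.0]
ft_force: [0.6, 1.2, -0.3]
gripper_width: 0.0857
gripper_force: 0.0
```

Emit:
carry_out(
  plan=[
    [-0.3,0.16,0,0,0,0,0],
    [-0.65,0.35,0,0,0,0,0],
    [-0.97,0.53,0,0,0,0,0],
  ],
)

```text
clock: 1.93
ee_pos: [0.3975, 0.186, 0.421]
ee_rot: [0.674, 0.739, -0.0, 0.0]
ft_force: [-0.2, -0.7, 0.6]
gripper_width: 0.0855
gripper_force: 0.0
```

Emit:
carry_out(
  plan=[
    [-0.3,0.16,0,0,0,0,0],
    [-0.65,0.35,0,0,0,0,0],
    [-0.97,0.53,0,0,0,0,0],
  ],
)

```text
clock: 2.18
ee_pos: [0.4592, 0.0941, 0.4209]
ee_rot: [0.674, 0.738, -0.0, -0.0]
ft_force: [0.8, 0.3, 0.1]
gripper_width: 0.0855
gripper_force: 0.0
```

Emit:
carry_out(
  plan=[
    [-0.3,0.16,0,0,0,0,0],
    [-0.65,0.35,0,0,0,0,0],
    [-0.97,0.53,0,0,0,0,0],
  ],
)

```text
clock: 2.43
ee_pos: [0.5208, 0.0023, 0.4208]
ee_rot: [0.674, 0.738, -0.0, -0.0]
ft_force: [-0.1, 0.2, 0.1]
gripper_width: 0.0859
gripper_force: 0.0
```

Emit:
carry_out(
  plan=[
    [-0.3,0.16,0,0,0,0,0],
    [-0.65,0.35,0,0,0,0,0],
    [-0.97,0.53,0,0,0,0,0],
    [-0.97,0.53,0,0,0,0,0],
  ],
)

```text
clock: 2.77
ee_pos: [0.5836, -0.0929, 0.4176]
ee_rot: [0.676, 0.737, -0.002, -0.001]
ft_force: [0.9, -0.3, -1.1]
gripper_width: 0.0855
gripper_force: 0.0
```

Emit:
carry_out(
  plan=[
    [0,0,0.35,0,0,0,0],
    [0,0,0.7,0,0,0,0],
    [0,0,1,0,0,0,0],
    [0,0,1,0,0,0,0],
  ],
)

```text
clock: 3.1
ee_pos: [0.5783, -0.0861, 0.3128]
ee_rot: [0.674, 0.739, -0.003, -0.007]
ft_force: [-0.7, 0.4, -1.5]
gripper_width: 0.0857
gripper_force: 0.0
```

Emit:
carry_out(
  plan=[
    [0,0,0.35,0,0,0,0],
    [0,0,0.7,0,0,0,0],
    [0,0,1,0,0,0,0],
    [0,0,1,0,0,0,0],
    [0,0,1,0,0,0,0],
  ],
)

```text
clock: 3.52
ee_pos: [0.5815, -0.0871, 0.2216]
ee_rot: [0.674, 0.739, -0.0, -0.001]
ft_force: [0.5, -0.3, 0.6]
gripper_width: 0.0853
gripper_force: 0.0
```

```bash
python3 - <<'E'
from h import *
import pickle
d=grab('wrist'); save(d,'pics/w1.png'); pickle.dump(d,open('w1.pkl','wb')); s=arm.read_state(); print(s['ee_pos'],s['ee_rot'],s['qpos'],d['C'],d['R'],d['fx'],d['cx'],d['cy'])
E
```

```text
[ 0.58284466 -0.08767405  0.22386385] [6.74073555e-01 7.38663068e-01 5.16632624e-04 1.20355212e-03] [-3.54189003e-01  1.98658462e-01  1.56608412e+00  5.32786457e-05
  1.37423109e+00 -4.45574569e-01] [ 0.57590858 -0.01489074  0.36450316] [[ 0.99589185  0.09053657 -0.00159606]
 [ 0.08721639 -0.95433314  0.28572988]
 [ 0.02434583 -0.28469526 -0.95830887]] 309.70691628693146 315.9927210177222 201.9265889311938
```

View pics/w1.png

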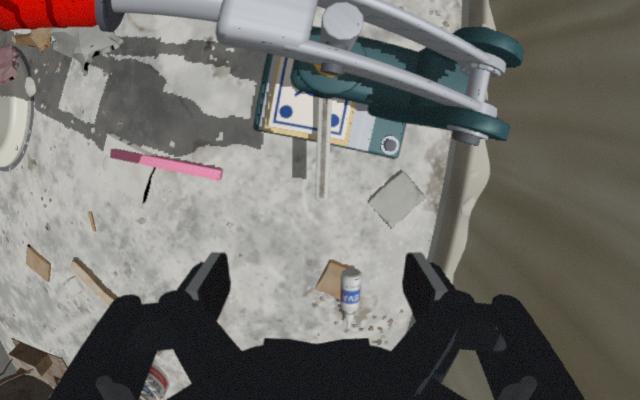

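The wrist view shows the bar from (320,95) to its end at (322,197), with the pink decoy at left and the glue at (350,290). The camera sits on the press side, so I'll turn the tool half round to keep it clear. First I measure the bar by ray casting.

```bash
cat >> h.py <<'E'
def fish(d,u,v,z=None,Z=None):
    a=np.array([u-d['cx'],v-d['cy']]); r=np.hypot(*a); th=r/d['fx']
    k=np.array([*(a/r*np.sin(th)),np.cos(th)])
    w=d['R'].T@k
    return d['C']+w*((z-d['C'][2])/w[2]) if Z is None else d['C']+w*Z/k[2]
E
python3 - <<'E'
from h import *
import pickle
d=pickle.load(open('w1.pkl','rb')); g=cv2.cvtColor(d['pixels'],7)
for v in range(140,202,8): print(v,g[v,308:336].tolist())
print([ (v,int(g[v,322])) for v in range(186,206)])
for v in (150,170,190): 
    print(v,fish(d,321.5,v,.062),[fish(d,321.5,v,Z=d['z_map'][v,321])])
print(fish(d,322,197,.062))
E
```

```text
140 [121, 114, 99, 80, 78, 72, 74, 87, 105, 143, 177, 181, 181, 157, 134, 135, 139, 143, 168, 186, 193, 192, 188, 189, 190, 188, 187, 187]
148 [177, 177, 179, 180, 179, 179, 179, 177, 163, 160, 179, 182, 170, 147, 137, 137, 140, 151, 183, 194, 195, 186, 148, 146, 152, 160, 166, 171]
156 [178, 177, 179, 179, 179, 177, 175, 173, 162, 161, 181, 181, 165, 147, 142, 139, 141, 152, 183, 196, 195, 193, 193, 192, 187, 182, 173, 165]
164 [183, 180, 176, 175, 177, 184, 187, 183, 169, 168, 181, 182, 155, 133, 128, 131, 140, 175, 192, 195, 194, 184, 188, 184, 181, 179, 178, 179]
172 [190, 191, 187, 183, 182, 180, 178, 169, 173, 180, 185, 182, 157, 144, 140, 141, 149, 183, 194, 197, 191, 185, 190, 189, 187, 190, 190, 187]
180 [184, 183, 183, 183, 181, 182, 181, 169, 170, 180, 178, 165, 142, 133, 135, 143, 156, 186, 193, 191, 187, 187, 184, 181, 182, 185, 187, 189]
188 [159, 160, 166, 170, 173, 174, 174, 161, 167, 178, 173, 151, 126, 114, 118, 131, 162, 187, 194, 190, 183, 182, 186, 188, 191, 190, 191, 190]
196 [185, 184, 180, 178, 176, 171, 168, 160, 170, 180, 178, 152, 142, 139, 138, 158, 183, 190, 194, 189, 178, 177, 176, 178, 180, 183, 185, 185]
[(186, 124), (187, 120), (188, 118), (189, 118), (190, 123), (191, 126), (192, 127), (193, 129), (194, 138), (195, 140), (196, 138), (197, 155), (198, 171), (199, 185), (200, 184), (201, 180), (202, 177), (203, 175), (204, 172), (205, 173)]
150 [ 0.58416048 -0.05140894  0.062     ] [array([ 0.58414172, -0.05132589,  0.06268795])]
170 [ 0.58604289 -0.07133721  0.062     ] [array([ 0.58602512, -0.07123823,  0.06253049])]
190 [ 0.58798721 -0.09175695  0.062     ] [array([ 0.58805911, -0.09221452,  0.06019925])]
[ 0.58919114 -0.09900938  0.062     ]
```

Emit:
carry_out(
  plan=[
    [-0.2,0,0,0,0,0.12,0],
    [-0.2,0,0,0,0,0.24,0],
    [-0.2,0,0,0,0,0.36,0],
    [-0.2,0,0,0,0,0.48,0],
    [-0.2,0,0,0,0,0.6,0],
  ],
)

```text
clock: 3.98
ee_pos: [0.5857, -0.1082, 0.2259]
ee_rot: [0.87, 0.493, 0.002, 0.003]
ft_force: [-0.3, -0.3, 0.6]
gripper_width: 0.085
gripper_force: 0.0
```

Emit:
carry_out(
  plan=[
    [0,0,0,0,0,0.12,0],
    [0,0,0,0,0,0.24,0],
    [0,0,0,0,0,0.36,0],
    [0,0,0,0,0,0.48,0],
    [0,0,0,0,0,0.6,0],
  ],
)

```text
clock: 4.4
ee_pos: [0.5857, -0.1081, 0.2259]
ee_rot: [0.979, 0.202, 0.003, 0.002]
ft_force: [-0.1, -0.2, -1.5]
gripper_width: 0.0855
gripper_force: 0.0
```

Emit:
carry_out(
  plan=[
    [0,0,0,0,0,0.12,0],
    [0,0,0,0,0,0.24,0],
    [0,0,0,0,0,0.36,0],
    [0,0,0,0,0,0.48,0],
    [0,0,0,0,0,0.6,0],
  ],
)

```text
clock: 4.82
ee_pos: [0.5857, -0.1081, 0.226]
ee_rot: [0.994, -0.109, 0.003, 0.001]
ft_force: [-0.4, -0.7, -0.6]
gripper_width: 0.0852
gripper_force: 0.0
```

Emit:
carry_out(
  plan=[
    [0,0,0,0,0,0.12,0],
    [0,0,0,0,0,0.24,0],
    [0,0,0,0,0,0.36,0],
    [0,0,0,0,0,0.48,0],
    [0,0,0,0,0,0.6,0],
  ],
)

```text
clock: 5.23
ee_pos: [0.5857, -0.1081, 0.226]
ee_rot: [0.912, -0.41, 0.003, -0.0]
ft_force: [-0.7, 0.1, 0.2]
gripper_width: 0.0854
gripper_force: 0.0
```

Emit:
carry_out(
  plan=[
    [0,0,0,0,0,0.12,0],
    [0,0,0,0,0,0.24,0],
    [0,0,0,0,0,0.36,0],
    [0,0,0,0,0,0.48,0],
    [0,0,0,0,0,0.6,0],
    [0,0,0,0,0,0.6,0],
  ],
)

```text
invalid input at $.plan: expected 1 to 5 rows
```

Emit:
carry_out(
  plan=[
    [0,0,0,0,0,0.13,0],
    [0,0,0,0,0,0.26,0],
    [0,0,0,0,0,0.38,0],
    [0,0,0,0,0,0.51,0],
    [0,0,0,0,0,0.637,0],
  ],
)

```text
clock: 5.65
ee_pos: [0.5857, -0.1081, 0.2259]
ee_rot: [0.742, -0.67, 0.003, -0.001]
ft_force: [1.5, -0.0, 0.4]
gripper_width: 0.0853
gripper_force: 0.0
```

Emit:
carry_out(
  plan=[
    [0,0,0,0,0,0.03,0],
    [0,0,0,0,0,0.03,0],
  ],
)

```text
clock: 5.82
ee_pos: [0.5857, -0.1081, 0.2256]
ee_rot: [0.733, -0.68, 0.003, -0.001]
ft_force: [-0.4, 0.7, 0.2]
gripper_width: 0.0854
gripper_force: 0.0
```

```bash
cat >> h.py <<'E'
from scipy.spatial.transform import Rotation as Ro
def togo(p,xdir=None):
    s=arm.read_state(); R=Ro.from_quat(s['ee_rot']).as_matrix(); print('ee',s['ee_pos'].round(4),'clock',s['clock'],'F',s['ft_force'].round(1))
    print('tool x',R[:,0].round(3),'z',R[:,2].round(3),'q6',s['qpos'][5].round(2))
    print('shift',(R.T@(np.array(p)-s['ee_pos'])/.1).round(3))
E
python3 -c "
from h import *
togo([.5862,-.086,.05])"
```

```text
ee [ 0.5857 -0.1081  0.2256] clock 5.8167 F [-0.4  0.7  0.2]
tool x [ 0.076 -0.997  0.003] z [ 0.006 -0.002 -1.   ] q6 2.68
shift [-0.225 -0.012  1.756]
```

Emit:
carry_out(
  plan=[
    [-0.1,0,0.3,0,0,0,0],
    [-0.2,0,0.65,0,0,0,0],
    [-0.225,-0.01,1,0,0,0,0],
    [-0.225,-0.01,1,0,0,0,0],
  ],
)

```text
clock: 6.15
ee_pos: [0.5795, -0.0829, 0.1163]
ee_rot: [0.734, -0.679, -0.005, 0.002]
ft_force: [-0.7, 0.9, -1.4]
gripper_width: 0.0857
gripper_force: 0.0
```

Emit:
carry_out(
  plan=[
    [0,0,0.2,0,0,0,0],
    [0,0,0.4,0,0,0,0],
    [0,0,0.6,0,0,0,0],
    [0,0,0.7,0,0,0,0],
    [0,0,0.7,0,0,0,0],
  ],
)

```text
clock: 6.57
ee_pos: [0.583, -0.0851, 0.0515]
ee_rot: [0.734, -0.679, -0.0, 0.0]
ft_force: [0.7, 0.2, -0.8]
gripper_width: 0.0856
gripper_force: 0.0
```

```bash
python3 - <<'E'
from h import *
togo([.5862,-.086,.050])
d=grab('wrist'); save(d,'pics/w2.png')
E
```

```text
ee [ 0.583  -0.0851  0.0515] clock 6.5667 F [ 0.7  0.2 -0.8]
tool x [ 0.077 -0.997 -0.   ] z [-0.001  0.    -1.   ] q6 2.72
shift [ 0.011 -0.032  0.015]
```

View pics/w2.png

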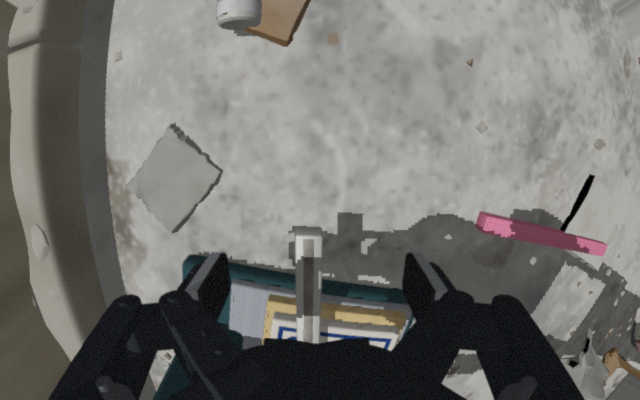

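The bar lies between the open fingers, with its middle at column 308 against 316 for the fingers, so it is about 3 mm to the tool's -y. I'll centre on it and close.

Emit:
carry_out(
  plan=[
    [0.01,-0.033,0.015,0,0,0,0],
    [0.01,-0.033,0.015,0,0,0,0.4],
    [0.01,-0.033,0.015,0,0,0,0.7],
    [0.01,-0.033,0.015,0,0,0,1],
    [0.01,-0.033,0.015,0,0,0,1],
  ],
)

```text
clock: 7.03
ee_pos: [0.5867, -0.0857, 0.0504]
ee_rot: [0.734, -0.68, 0.0, -0.0]
ft_force: [-0.4, -0.5, -0.4]
gripper_width: 0.0388
gripper_force: 0.0
```

Emit:
carry_out(
  plan=[
    [0,0,0,0,0,0,1],
    [0,0,0,0,0,0,1],
    [0,0,0,0,0,0,1],
    [0,0,0,0,0,0,1],
    [0,0,0,0,0,0,1],
  ],
)

```text
clock: 7.45
ee_pos: [0.5864, -0.0856, 0.05]
ee_rot: [0.734, -0.68, 0.0, -0.0]
ft_force: [-0.4, 0.5, 2.1]
gripper_width: 0.0112
gripper_force: 62.6
```

Emit:
carry_out(
  plan=[
    [0,0,-0.03,0,0,0,1],
    [0,0,-0.06,0,0,0,1],
    [0,0,-0.1,0,0,0,1],
    [0,0,-0.1,0,0,0,1],
  ],
)

```text
clock: 7.78
ee_pos: [0.5866, -0.0857, 0.0604]
ee_rot: [0.734, -0.68, 0.0, -0.0]
ft_force: [0.5, 0.5, -2.6]
gripper_width: 0.0111
gripper_force: 62.0
```

```bash
python3 - <<'E'
from h import *
a=grab('scene');b=grab('wrist')
print(arm.read_state()['ft_force'],arm.read_state()['ee_pos'])
x=cv2.cvtColor(a['pixels'],4)[190:280,300:390]; y=cv2.cvtColor(b['pixels'],4)[200:360,240:400]
cv2.imwrite('pics/lift.png',np.hstack([cv2.resize(x,(400,400),interpolation=2),cv2.resize(y,(400,400),interpolation=2)]))
E
```

```text
[-1.90687291e-03 -2.98913929e-01 -2.72520255e+00] [ 0.58627772 -0.08560647  0.05987455]
```

View pics/lift.png

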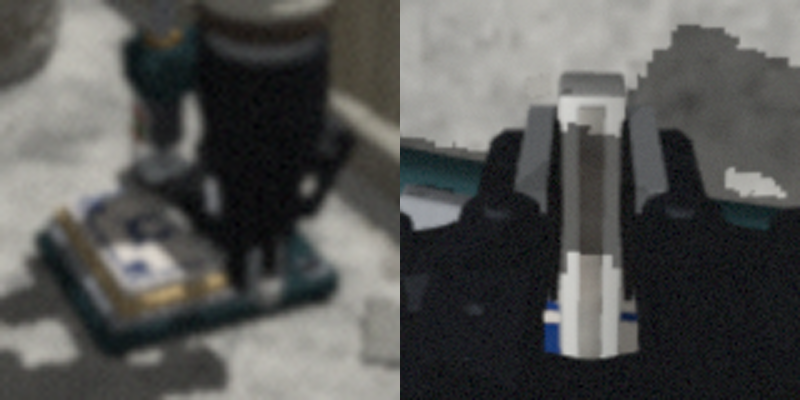

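Emit:
carry_out(
  plan=[
    [0.2,0.04,0,0,0,0,1],
    [0.4,0.1,0,0,0,0,1],
    [0.6,0.18,0,0,0,0,1],
    [0.8,0.28,0,0,0,0,1],
    [1,0.38,0,0,0,0,1],
  ],
)

```text
clock: 8.3
ee_pos: [0.5555, -0.189, 0.0595]
ee_rot: [0.734, -0.679, -0.0, 0.0]
ft_force: [0.6, 0.6, -3.0]
gripper_width: 0.0106
gripper_force: 62.0
```

Emit:
carry_out(
  plan=[
    [0.2,0.08,0,0,0,0,1],
    [0.4,0.16,0,0,0,0,1],
    [0.6,0.24,0,0,0,0,1],
    [0.8,0.32,0,0,0,0,1],
    [1,0.4,0,0,0,0,1],
  ],
)

```text
clock: 8.72
ee_pos: [0.5232, -0.2918, 0.0595]
ee_rot: [0.734, -0.68, -0.0, 0.0]
ft_force: [-0.2, 1.0, -3.3]
gripper_width: 0.0109
gripper_force: 62.0
```

Emit:
carry_out(
  plan=[
    [0,0,0,0,0,0,1],
    [0,0,0.15,0,0,0,1],
    [0,0,0.3,0,0,0,1],
    [0,0,0.45,0,0,0,1],
    [0,0,0.45,0,0,0,1],
  ],
)

```text
clock: 9.13
ee_pos: [0.5215, -0.2888, 0.0112]
ee_rot: [0.734, -0.68, -0.003, 0.0]
ft_force: [-1.8, 1.2, -2.8]
gripper_width: 0.0114
gripper_force: 62.0
```

```bash
python3 - <<'E'
from h import *
togo([.522,-.291,.003])
a=grab('top');P=cloud(a);m=(P[...,0]>.48)&(P[...,0]<.55)&(P[...,1]>-.21)&(P[...,1]<-.10)&(P[...,2]>.008)
q=P[m];print(len(q))
for y in np.arange(-.21,-.10,.02):
    k=abs(q[:,1]-y)<.01; print(y.round(2),q[k].mean(0).round(4) if k.any() else None)
E
```

```text
ee [ 0.5215 -0.2888  0.0112] clock 9.1333 F [-1.8  1.2 -2.8]
tool x [ 0.076 -0.997 -0.005] z [-0.005  0.004 -1.   ] q6 2.36
shift [ 0.023 -0.003  0.082]
204
-0.21 [ 0.5076 -0.2048  0.2563]
-0.19 [ 0.4969 -0.1904  0.3143]
-0.17 [ 0.5067 -0.1717  0.1061]
-0.15 [ 0.5123 -0.1501  0.019 ]
-0.13 None
-0.11 None
```

Emit:
carry_out(
  plan=[
    [0,0,0,0,0,0,1],
    [0,0,0.02,0,0,0,1],
    [0,0,0.04,0,0,0,1],
    [0,0,0.06,0,0,0,1],
    [0,0,0.08,0,0,0,1],
  ],
)

```text
clock: 9.6
ee_pos: [0.5241, -0.2912, 0.0072]
ee_rot: [0.734, -0.68, 0.0, -0.0]
ft_force: [0.9, -0.3, -2.7]
gripper_width: 0.011
gripper_force: 62.0
```

Emit:
carry_out(
  plan=[
    [0,0,0.01,0,0,0,1],
    [0,0,0.02,0,0,0,1],
    [0,0,0.03,0,0,0,1],
  ],
)

```text
clock: 9.85
ee_pos: [0.5238, -0.291, 0.0037]
ee_rot: [0.734, -0.68, -0.0, -0.0]
ft_force: [0.5, -0.2, -3.0]
gripper_width: 0.0108
gripper_force: 62.0
```

Emit:
carry_out(
  plan=[
    [0,0,0.005,0,0,0,1],
    [0,0,0.01,0,0,0,1],
    [0,0,0.015,0,0,0,1],
    [0,0,0.015,0,0,0,1],
  ],
)

```text
clock: 10.18
ee_pos: [0.5238, -0.291, 0.0023]
ee_rot: [0.734, -0.68, -0.0, -0.0]
ft_force: [0.1, -0.1, -1.4]
gripper_width: 0.0112
gripper_force: 62.2
```

Emit:
carry_out(
  plan=[
    [0,0,0.005,0,0,0,1],
    [0,0,0.01,0,0,0,1],
    [0,0,0.01,0,0,0,1],
  ],
)

```text
clock: 10.43
ee_pos: [0.5239, -0.291, 0.0022]
ee_rot: [0.734, -0.68, -0.0, 0.0]
ft_force: [-2.6, 1.8, 5.0]
gripper_width: 0.0109
gripper_force: 63.0
```

Contact with the bench shows as +5 N. Now I release gently and rise.

Emit:
carry_out(
  plan=[
    [0,0,-0.005,0,0,0,0.8],
    [0,0,-0.005,0,0,0,0.7],
    [0,0,-0.005,0,0,0,0.5],
    [0,0,-0.005,0,0,0,0.4],
    [0,0,-0.005,0,0,0,0.4],
  ],
)

```text
clock: 10.85
ee_pos: [0.5239, -0.291, 0.0018]
ee_rot: [0.734, -0.68, 0.0, -0.0]
ft_force: [-0.4, -0.5, -0.8]
gripper_width: 0.0512
gripper_force: 0.0
```

Emit:
carry_out(
  plan=[
    [0,0,-0.1,0,0,0,0.4],
    [0,0,-0.4,0,0,0,0.4],
    [0,0,-0.8,0,0,0,0.4],
    [0,0,-1,0,0,0,0.4],
    [0,0,-1,0,0,0,0.4],
  ],
)

```text
clock: 11.27
ee_pos: [0.5273, -0.2938, 0.1091]
ee_rot: [0.734, -0.68, 0.006, -0.0]
ft_force: [0.9, -1.1, 0.3]
gripper_width: 0.0509
gripper_force: 0.0
```

Emit:
carry_out(
  plan=[
    [0,0,-0.3,0,0,0,0.4],
    [0,0,-0.6,0,0,0,0.7],
    [0,0,-0.8,0,0,0,1],
    [0,0,-1,0,0,0,1],
    [0,0,-1,0,0,0,1],
  ],
)

```text
clock: 11.68
ee_pos: [0.5257, -0.2925, 0.2068]
ee_rot: [0.734, -0.68, 0.004, -0.0]
ft_force: [0.2, -0.6, 0.3]
gripper_width: 0.0025
gripper_force: 0.0
```

```bash
python3 - <<'E'
from h import *
togo([.466,.02,.42])
a=grab('top');save(a,'pics/t2.png');P=cloud(a)
x,y,z=P[...,0],P[...,1],P[...,2]
m=(x>.49)&(x<.55)&(y>-.31)&(y<-.10)&(z>.007)&(z<.03);q=P[m];print(len(q),q.mean(0),np.percentile(q,[2,98],axis=0))
print(arm.read_state()['qpos'])
E
```

```text
ee [ 0.5257 -0.2925  0.2068] clock 11.6833 F [ 0.2 -0.6  0.3]
tool x [ 0.076 -0.997  0.006] z [ 0.006 -0.005 -1.   ] q6 2.36
shift [-3.149  0.344 -2.152]
190 [ 0.52049779 -0.224328    0.01190525] [[ 0.51013204 -0.30433389  0.00719336]
 [ 0.53168582 -0.14504041  0.01748601]]
[-7.08447558e-01  2.40448310e-01  1.55681086e+00  1.20161545e-05
  1.33956880e+00  2.35669568e+00]
```

View pics/t2.png

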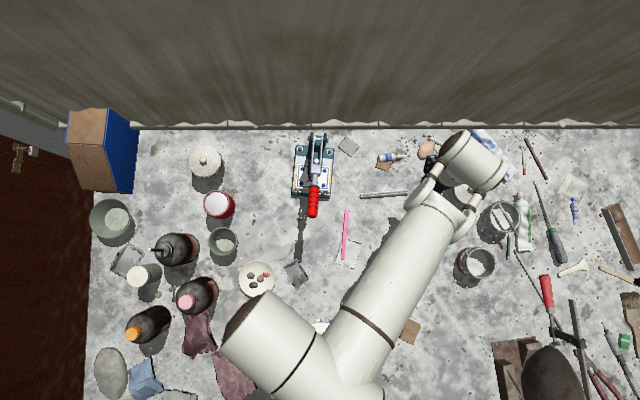

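The straightedge lies flat at about (385,194), centred near (0.52,-0.224) and well clear of the press. Next I triangulate the red grip from both views.

```bash
python3 - <<'E'
from h import *
import pickle
def mask(d):
    P=cloud(d);h=cv2.cvtColor(d['pixels'],cv2.COLOR_RGB2HSV)
    m=(((h[...,0]<8)|(h[...,0]>172))&(h[...,1]>140)&(h[...,2]>60)).astype(np.uint8)
    n,l,s,c=cv2.connectedComponentsWithStats(m)
    for i in range(1,n):
        k=l==i
        if s[i,4]>80 and .26<np.nanmedian(P[...,2][k])<.33: return k
A=[];B=[];R=[]
for f in ('top','scene'):
    d=pickle.load(open(f+'.pkl','rb')); k=mask(d); v,u=np.nonzero(k); r=ray(d,u.mean(),v.mean()); r/=np.linalg.norm(r)
    M=np.eye(3)-np.outer(r,r); A.append(M); B.append(M@d['C']); R.append(r); print(f,k.sum(),u.mean(),v.mean())
    pts=np.c_[u,v].astype(np.float32); vx=cv2.fitLine(pts,2,0,.01,.01).ravel(); print('line',vx)
    if f=='top': e=[onplane(d,*(vx[2:]+s*vx[:2]*12),z=.297-s*sgn*.0) for s,sgn in((1,1),(-1,1))]; print(e)
p=np.linalg.solve(A[0]+A[1],B[0]+B[1]); print('grip',p,'res',[np.linalg.norm(M@p-b) for M,b in zip(A,B)])
togo([*p[:2],.40])
E
```

```text
top 305 312.672131147541 201.5016393442623
line [ 8.8347331e-02 -9.9608976e-01  3.1267212e+02  2.0150163e+02]
[array([0.49786327, 0.02660088, 0.297     ]), array([0.43633787, 0.03323256, 0.297     ])]
scene 307 293.84364820846906 168.60912052117263
line [9.8837316e-01 1.5204775e-01 2.9384366e+02 1.6860912e+02]
grip [0.46655214 0.03005215 0.2947624 ] res [np.float64(0.0006742789526151756), np.float64(0.0006742789526151773)]
ee [ 0.5248 -0.2918  0.2042] clock 11.7333 F [0.3 0.2 0.4]
tool x [ 0.076 -0.997  0.003] z [ 0.004 -0.003 -1.   ] q6 2.36
shift [-3.247  0.329 -1.97 ]
```

Emit:
carry_out(
  plan=[
    [0,0,-0.3,0,0,-0.11,0.84],
    [0,0,-0.6,0,0,-0.23,0.84],
    [0,0,-0.9,0,0,-0.35,0.84],
    [0,0,-1,0,0,-0.47,0.84],
    [0,0,-1,0,0,-0.59,0.84],
  ],
)

```text
clock: 12.15
ee_pos: [0.5246, -0.2917, 0.3041]
ee_rot: [0.906, -0.423, 0.002, 0.001]
ft_force: [0.7, -0.8, -0.2]
gripper_width: 0.0135
gripper_force: 0.0
```

Emit:
carry_out(
  plan=[
    [0,0,-0.3,0,0,-0.11,0.84],
    [0,0,-0.6,0,0,-0.23,0.84],
    [0,0,-0.9,0,0,-0.35,0.84],
    [0,0,-0.97,0,0,-0.47,0.84],
    [0,0,-0.97,0,0,-0.59,0.84],
  ],
)

```text
clock: 12.57
ee_pos: [0.5244, -0.2915, 0.4005]
ee_rot: [0.992, -0.129, 0.001, 0.001]
ft_force: [-0.4, 0.2, -0.3]
gripper_width: 0.0138
gripper_force: 0.0
```

Emit:
carry_out(
  plan=[
    [0,0,0,0,0,-0.07,0.84],
    [0,0,0,0,0,-0.133,0.84],
    [0,0,0,0,0,-0.133,0.84],
  ],
)

```text
clock: 12.82
ee_pos: [0.5235, -0.2908, 0.3964]
ee_rot: [0.998, -0.062, -0.001, -0.001]
ft_force: [-0.4, 0.3, -0.6]
gripper_width: 0.0134
gripper_force: 0.0
```

```bash
python3 - <<'E'
from h import *
togo([.4666,.0300,.40])
print(arm.read_state()['gripper_width'])
E
```

```text
ee [ 0.5235 -0.2908  0.3964] clock 12.8167 F [-0.4  0.3 -0.6]
tool x [ 0.992 -0.123 -0.003] z [-0.003  0.002 -1.   ] q6 0.99
shift [-0.959 -3.113 -0.027]
0.013414517738253737
```

Emit:
carry_out(
  plan=[
    [-0.1,-0.35,0,0,0,0,0.84],
    [-0.24,-0.78,0,0,0,0,0.84],
  ],
)

```text
clock: 12.98
ee_pos: [0.5098, -0.2147, 0.3956]
ee_rot: [0.998, -0.065, -0.002, -0.001]
ft_force: [0.8, 0.1, 1.3]
gripper_width: 0.0137
gripper_force: 0.0
```

Emit:
carry_out(
  plan=[
    [-0.1,-0.38,0,0,0,0,0.84],
    [-0.24,-0.78,0,0,0,0,0.84],
  ],
)

```text
clock: 13.15
ee_pos: [0.4957, -0.133, 0.3969]
ee_rot: [0.998, -0.064, -0.001, -0.001]
ft_force: [0.5, 0.2, -0.3]
gripper_width: 0.0135
gripper_force: 0.0
```

Emit:
carry_out(
  plan=[
    [-0.1,-0.38,0,0,0,0,0.84],
    [-0.24,-0.78,0,0,0,0,0.84],
  ],
)

```text
clock: 13.32
ee_pos: [0.4817, -0.0531, 0.3972]
ee_rot: [0.998, -0.064, -0.001, -0.0]
ft_force: [1.4, 0.6, -0.4]
gripper_width: 0.0135
gripper_force: 0.0
```

Emit:
carry_out(
  plan=[
    [-0.1,-0.38,0,0,0,0,0.84],
    [-0.24,-0.78,0,0,0,0,0.84],
    [-0.24,-0.78,0,0,0,0,0.84],
    [-0.24,-0.78,0,0,0,0,0.84],
  ],
)

```text
clock: 13.65
ee_pos: [0.4678, 0.0274, 0.3979]
ee_rot: [0.998, -0.061, -0.001, -0.0]
ft_force: [0.1, -0.5, 0.7]
gripper_width: 0.0135
gripper_force: 0.0
```

```bash
python3 - <<'E'
from h import *
togo([.4666,.0300,.315])
d=grab('wrist'); save(d,'pics/w3.png')
E
```

```text
ee [0.4678 0.0274 0.3979] clock 13.65 F [ 0.1 -0.5  0.7]
tool x [ 0.993 -0.122 -0.001] z [-0.001  0.    -1.   ] q6 1.49
shift [-0.014 -0.024  0.829]
```

View pics/w3.png

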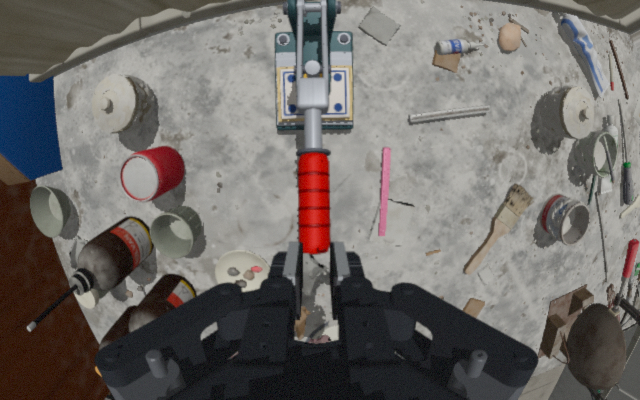

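The gap between the tips is at column 316 and the red grip at 313–315, which agrees with the computed 2.4 mm. I'll centre on it, lower and start pressing.

Emit:
carry_out(
  plan=[
    [-0.014,-0.024,0.3,0,0,0,0.84],
    [-0.014,-0.024,0.6,0,0,0,0.84],
    [-0.014,-0.024,0.75,0,0,0,0.84],
    [-0.014,-0.024,0.75,0,0,0,0.84],
    [-0.014,-0.024,0.75,0,0,0,0.84],
  ],
)

```text
clock: 14.12
ee_pos: [0.467, 0.027, 0.3228]
ee_rot: [0.998, -0.064, -0.001, -0.0]
ft_force: [-0.4, -0.7, 0.8]
gripper_width: 0.0135
gripper_force: 0.0
```

```bash
python3 - <<'E'
from h import *
togo([.4666,.0300,.305])
E
```

```text
ee [0.467  0.027  0.3228] clock 14.1167 F [-0.4 -0.7  0.8]
tool x [ 0.992 -0.127 -0.003] z [-0.003  0.    -1.   ] q6 1.5
shift [-0.007 -0.029  0.178]
```

Emit:
carry_out(
  plan=[
    [0,0,0.05,0,0,0,0.84],
    [0,0,0.05,0,0,0,0.84],
    [0,0,0.05,0,0,0,0.84],
  ],
)

```text
clock: 14.37
ee_pos: [0.4678, 0.0278, 0.3198]
ee_rot: [0.998, -0.063, 0.001, 0.0]
ft_force: [0.8, -0.7, 0.9]
gripper_width: 0.0139
gripper_force: 0.0
```

Emit:
carry_out(
  plan=[
    [-0.01,-0.02,0.03,0,0,0,0.84],
    [-0.01,-0.02,0.1,0,0,0,0.84],
    [-0.01,-0.02,0.15,0,0,0,0.84],
    [-0.01,-0.02,0.2,0,0,0,0.84],
    [-0.01,-0.02,0.25,0,0,0,0.84],
  ],
)

```text
clock: 14.78
ee_pos: [0.4663, 0.0303, 0.2933]
ee_rot: [0.998, -0.062, -0.0, 0.0]
ft_force: [-0.7, -1.5, 2.3]
gripper_width: 0.0142
gripper_force: 1.1
```

Emit:
carry_out(
  plan=[
    [0,0,0.1,0,0,0,0.84],
    [0,0,0.2,0,0,0,0.84],
    [0,0,0.3,0,0,0,0.84],
    [0,0,0.3,0,0,0,0.84],
    [0,0,0.3,0,0,0,0.84],
  ],
)

```text
clock: 15.2
ee_pos: [0.4661, 0.0303, 0.2628]
ee_rot: [0.998, -0.062, -0.001, -0.0]
ft_force: [-0.5, -1.2, 3.7]
gripper_width: 0.0136
gripper_force: 1.2
```

```bash
python3 - <<'E'
from h import *
togo([.4666,.0300,.21])
d=grab('wrist'); save(d,'pics/w4.png')
h=cv2.cvtColor(d['pixels'],cv2.COLOR_RGB2HSV);m=((h[...,0]<8)|(h[...,0]>172))&(h[...,1]>140); v,u=np.nonzero(m[150:330,280:350]);print(u.mean()+280,v.mean()+150)
E
```

```text
ee [0.4661 0.0303 0.2628] clock 15.2 F [-0.5 -1.2  3.7]
tool x [ 0.992 -0.124 -0.002] z [-0.002  0.    -1.   ] q6 1.5
shift [0.006 0.002 0.528]
316.5360867751356 256.6639549436796
```

View pics/w4.png

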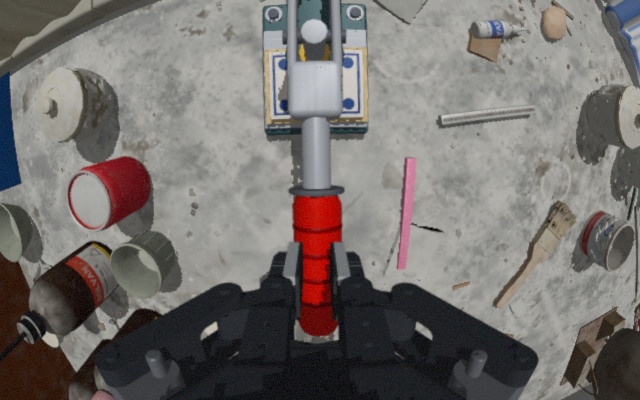

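The grip is nested between the tips (column 316) and the lever is going down at about 3 N. I'll continue to just above tile contact.

Emit:
carry_out(
  plan=[
    [0,0,0.12,0,0,0,0.84],
    [0,0,0.24,0,0,0,0.84],
    [0,0,0.36,0,0,0,0.84],
    [0,0,0.45,0,0,0,0.84],
    [0,0,0.45,0,0,0,0.84],
  ],
)

```text
clock: 15.67
ee_pos: [0.4658, 0.0305, 0.2165]
ee_rot: [0.998, -0.062, -0.001, -0.0]
ft_force: [-0.1, -2.1, 3.1]
gripper_width: 0.0137
gripper_force: 1.6
```

Emit:
carry_out(
  plan=[
    [0,0,0.03,0,0,0,0.84],
    [0,0,0.06,0,0,0,0.84],
    [0,0,0.06,0,0,0,0.84],
  ],
)

```text
clock: 15.92
ee_pos: [0.4663, 0.0304, 0.2124]
ee_rot: [0.998, -0.062, -0.0, -0.0]
ft_force: [-1.9, -2.2, 2.3]
gripper_width: 0.0133
gripper_force: 1.7
```

Emit:
carry_out(
  plan=[
    [0,0,0.02,0,0,0,0.84],
    [0,0,0.04,0,0,0,0.84],
    [0,0,0.04,0,0,0,0.84],
  ],
)

```text
clock: 16.17
ee_pos: [0.4666, 0.0304, 0.2089]
ee_rot: [0.998, -0.062, 0.0, -0.0]
ft_force: [-1.0, -1.4, 4.2]
gripper_width: 0.0135
gripper_force: 2.3
```

Emit:
carry_out(
  plan=[
    [0,0,0.02,0,0,0,0.84],
    [0,0,0.04,0,0,0,0.84],
    [0,0,0.04,0,0,0,0.84],
  ],
)

```text
clock: 16.42
ee_pos: [0.467, 0.0303, 0.2051]
ee_rot: [0.998, -0.062, 0.001, 0.0]
ft_force: [-0.5, -1.7, 6.4]
gripper_width: 0.0136
gripper_force: 2.7
```

```bash
cat > m.py <<'E'
from h import *
togo([.4666,.0300,.192])
f=[]
for i in range(4): d=grab('scene'); f.append(arm.read_state()['ft_force'][2])
print('Fz',np.round(f,1))
P=cloud(d);h=cv2.cvtColor(d['pixels'],cv2.COLOR_RGB2HSV)
O=np.array([.583,.014]);X=np.array([.993,-.12]);Y=np.array([.12,.993])
x=(P[...,:2]-O)@X;y=(P[...,:2]-O)@Y;z=P[...,2]
# lever bar between hinge and grip: top ridge slope
m=(x>-.07)&(x<.03)&(abs(y)<.03)&(z>.19)&(z<.28); 
b=[(c,np.nanpercentile(z[m&(abs(x-c)<.008)],95)) for c in (-.06,-.04,-.02,0,.02) if (m&(abs(x-c)<.008)).sum()>3]; print(np.round(b,4).tolist())
cv2.imwrite('pics/s_%d.png'%(arm.read_state()['clock']*100),cv2.resize(cv2.cvtColor(d['pixels'],4)[150:270,270:390],(600,600),interpolation=2))
E
python3 m.py
```

```text
ee [0.467  0.0303 0.2051] clock 16.4167 F [-0.5 -1.7  6.4]
tool x [ 0.992 -0.124  0.001] z [ 0.001 -0.    -1.   ] q6 1.5
shift [-0.003  0.004  0.131]
Fz [4.  5.7 4.7 4.9]
[[-0.06, 0.2128], [-0.04, 0.2202], [-0.02, 0.2223], [0.0, 0.2266], [0.02, 0.2292]]
```

Force has been rising since about z = 0.211, as predicted for the foot meeting the tile. I'll go down in small steps to 0.192.

Emit:
carry_out(
  plan=[
    [0,0,0.02,0,0,0,0.84],
    [0,0,0.04,0,0,0,0.84],
    [0,0,0.06,0,0,0,0.84],
    [0,0,0.07,0,0,0,0.84],
    [0,0,0.07,0,0,0,0.84],
  ],
)

```text
clock: 17.03
ee_pos: [0.4677, 0.0302, 0.199]
ee_rot: [0.998, -0.062, 0.002, 0.0]
ft_force: [-1.7, -0.7, 7.0]
gripper_width: 0.0138
gripper_force: 3.4
```

Emit:
carry_out(
  plan=[
    [0,0,0.02,0,0,0,0.84],
    [0,0,0.04,0,0,0,0.84],
    [0,0,0.05,0,0,0,0.84],
    [0,0,0.05,0,0,0,0.84],
    [0,0,0.05,0,0,0,0.84],
  ],
)

```text
clock: 17.45
ee_pos: [0.4683, 0.0301, 0.1947]
ee_rot: [0.998, -0.062, 0.003, 0.0]
ft_force: [-0.6, -1.5, 7.7]
gripper_width: 0.0139
gripper_force: 3.9
```

```bash
python3 m.py; ls pics
```

```text
ee [0.4683 0.0301 0.1947] clock 17.45 F [-0.6 -1.5  7.7]
tool x [ 0.992 -0.124  0.005] z [ 0.005 -0.001 -1.   ] q6 1.5
shift [-0.017  0.003  0.026]
Fz [8.3 9.3 8.  9.2]
[[-0.06, 0.2055], [-0.04, 0.2149], [-0.02, 0.2179], [0.0, 0.2233], [0.02, 0.2274]]
crop.png
lift.png
s_1661.png
s_1764.png
scene0.png
t2.png
top0.png
w1.png
w2.png
w3.png
w4.png
```

```bash
python3 - <<'E'
from h import *
import pickle
O=np.array([.583,.014]);X=np.array([.993,-.12]);Y=np.array([.12,.993])
for n,d in (('rest',pickle.load(open('scene.pkl','rb'))),('now',grab('scene')),('now',grab('scene'))):
    P=cloud(d); x=(P[...,:2]-O)@X;y=(P[...,:2]-O)@Y;z=P[...,2]
    m=(x>-.075)&(x<.045)&(abs(y)<.03)&(z>.19+.08*(-x)*0)&(z<.32)
    q=[]
    for c in np.arange(-.07,.045,.01):
        k=m&(abs(x-c)<.006)
        if k.sum()>3: q.append((c,np.percentile(z[k],95)))
    q=np.array(q); f=np.polyfit(q[:,0],q[:,1],1); print(n,'slope angle',np.arctan(-f[0]),'at hinge',np.polyval(f,.07),'rms',np.std(q[:,1]-np.polyval(f,q[:,0])))
d=grab('top');P=cloud(d)
x=(P[...,:2]-O)@X;y=(P[...,:2]-O)@Y;z=P[...,2]
h=cv2.cvtColor(d['pixels'],cv2.COLOR_RGB2HSV);k=((h[...,0]<8)|(h[...,0]>172))&(h[...,1]>140)&(h[...,2]>60)&(abs(y)<.03)&(x<-.05)&(x>-.2)&(z>.1)&(z<.33)
print('red visible top',k.sum(),np.c_[x[k],z[k]].round(3)[::max(1,k.sum()//12)].tolist())
s=arm.read_state();print(s['ft_force'],s['ee_pos'],s['clock'])
E
```

```text
rest slope angle 0.3167880733089516 at hinge 0.2388295649218349 rms 0.0016209321732985594
now slope angle -0.24284670650454235 at hinge 0.23984332919759832 rms 0.001311381189159439
now slope angle -0.24370136875599693 at hinge 0.2397835879259938 rms 0.0015568338032162
red visible top 58 [[-0.143, 0.179], [-0.145, 0.182], [-0.149, 0.188], [-0.147, 0.187], [-0.151, 0.184], [-0.15, 0.183], [-0.154, 0.183], [-0.153, 0.183], [-0.157, 0.18], [-0.156, 0.185], [-0.16, 0.186], [-0.158, 0.182], [-0.162, 0.183], [-0.161, 0.175], [-0.164, 0.181]]
[-0.39555015 -1.91256386  8.66270631] [0.46829968 0.03013457 0.19468065] 17.8
```

Three measurements of the lever angle: contact geometry gives about 0.585, the absolute slope about 0.593, and the force is about 8 N. That is inside the band but towards its lower edge, so I'll go about 1.5 mm further.

Emit:
carry_out(
  plan=[
    [0,0,0.01,0,0,0,0.84],
    [0,0,0.017,0,0,0,0.84],
    [0,0,0.017,0,0,0,0.84],
    [0,0,0.017,0,0,0,0.84],
    [0,0,0.017,0,0,0,0.84],
  ],
)

```text
clock: 18.22
ee_pos: [0.4685, 0.0301, 0.1932]
ee_rot: [0.998, -0.062, 0.003, 0.0]
ft_force: [0.1, -1.5, 9.2]
gripper_width: 0.0137
gripper_force: 4.1
```

```bash
python3 m.py; python3 - <<'E'
from h import *
import glob,os
f=max(glob.glob('pics/s_*.png'),key=os.path.getmtime); d=grab('scene')
cv2.imwrite('pics/fin.png',cv2.resize(cv2.cvtColor(d['pixels'],4)[180:255,300:375],(600,600),interpolation=2))
E
```

```text
ee [0.4685 0.0301 0.1932] clock 18.2167 F [ 0.1 -1.5  9.2]
tool x [ 0.992 -0.124  0.006] z [ 0.006 -0.001 -1.   ] q6 1.5
shift [-0.019  0.003  0.012]
Fz [9.3 9.1 8.4 9.8]
[[-0.06, 0.2043], [-0.04, 0.2137], [-0.02, 0.2161], [0.0, 0.2221], [0.02, 0.2269]]
```

View pics/fin.png

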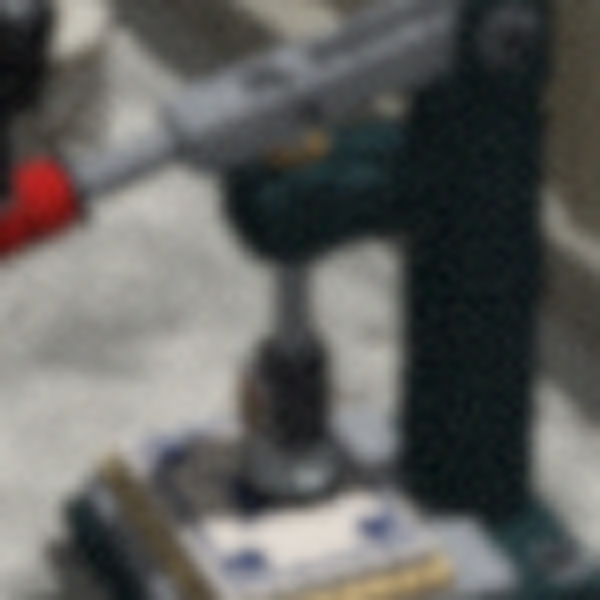

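The foot pad bears on the tile at (290,480), with the lever below level. Force and angle both put it mid-band, so I'll hand in.

```bash
python3 -c "
from cell import arm
print(arm.sign_off())"
```

```text
the job is handed in; nothing more can be done
None
```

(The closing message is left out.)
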